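# Pump up the vacuum jig until its indicator pin is fully out

### The job

The wooden spectacle-frame blank on the jig must be held down by vacuum: with the fingertips, press the black plunger of the blue hand pump all the way down and let it spring back up, again and again, until the orange indicator pin beside it stands fully out of the block, then back away and leave the plunger up. Do not touch the indicator pin or work the red release lever, and leave the blank and the other things on the bench where they are.

Things in the scene. Friction and masses are not known exactly. Their poses are not given: they have to be found in the camera images.
- jig: the vacuum jig, fixed to the bench: plywood base plate 175 x 320 x 12 mm carrying a blue pump block (75 mm in x, 118 mm in y, top 85 mm above the bench) and, at its -y end, a low wooden pad block (top 55 mm above the bench). Origin on the bench under the middle (plate spans x from -75 to +100 mm and y from -170 to +150 mm); z up. Plunger axis at x -15, y +105 mm; indicator pin axis at x +15, y +48 mm; pad centre at x 0, y -75 mm
- plunger_top (a point): centre of the flat top of the pump plunger, a black round knob 48 mm in diameter and 14 mm thick on a steel rod; its top is 150 mm above the bench when up and 125 mm when pressed right down; the point moves with the knob
- plunger: the plunger itself (knob and rod); its origin is the same point, the centre of the knob's top; z up
- stroke (a joint): plunger stroke in m: 0 up at rest, 0.025 pressed fully down (hard stops at both ends). A spring brings it back up by itself; pressing takes about 4 N at the top, rising to about 12 N fully down
- pin_top (a point): centre of the top of the indicator pin, an orange cap 16 mm in diameter and 8 mm thick on a thin steel shaft with a green band at its foot; 93 mm above the bench when fully in, 122 mm when fully out; its axis is 64 mm from the plunger axis
- pin_out (a joint): how far the indicator pin is out, in m: 0 fully in, 0.029 fully out (stop); 0.027 and more counts as fully out, when the green band at its foot shows. It starts somewhere from 0 to 0.010. As the plunger goes down the pin rises by about a quarter of the plunger's way (about 6.5 mm a full stroke) and stays there while the plunger comes back up, so 3 to 5 full strokes are needed. Extra strokes do no harm
- pin: the indicator pin (cap and shaft); origin on its axis at the underside of the orange cap, 8 mm below its top. Not to be touched
- release (a joint): red release lever at the -y end of the jig, toggle of 45 mm on a grey block; 0 as it stands, up to 1.0 rad when thrown over. Leave alone
- blank: loose dark wooden spectacle-frame front, 142 x 50 x 8 mm, lying on the rubber pad; origin at the centre of its underside. Leave alone
- file: wood file with a light wooden handle, 220 mm long along its x, 26 mm thick, lying beside the jig. Leave alone
- sander: cork sanding block 45 x 85 x 32 mm beside the jig. Leave alone
- glue: white glue bottle with orange cap, 48 mm in diameter, 115 mm tall, standing 95 to 125 mm from the plunger axis. Leave alone
- wax: brass wax tin, 70 mm in diameter, 45 mm tall. Leave alone
- cup: blue mug, 76 mm in diameter, 90 mm tall. Leave alone
- offcut: light wooden block 90 x 90 x 60 mm with a brown pad on top. Leave alone
- driver_tool: screwdriver lying on the bench. Leave alone

How it is judged:
On the way, in this order (a step that is already met when the one before it is completed fails the run):
1. the plunger is pressed well down with the fingers (value of joint stroke above 0.015 m and contact force between the fingers and plunger above 2 N), for 0.02 s.
2. the plunger is let up (value of joint stroke below 0.006 m), for 0.02 s.
3. the plunger is pressed well down with the fingers again (all of step 1), for 0.02 s.
4. the indicator pin is fully out (value of joint pin_out above 0.027 m), for 0.1 s.
At the end, for the whole second after the job is handed in: the indicator pin is out by at least 27 mm of its 29 mm, the plunger is back up within 3 mm of rest, the release lever is as it stood (within 0.15 rad), and the frame blank lies where it lay (within 12 mm), at rest (value of joint pin_out above 0.027 m and value of joint stroke below 0.003 m and value of joint release below 0.15 rad and distance of blank from where it was at the start of the episode below 0.012 m and linear speed of blank below 0.02 m/s); the robot touches nothing.
It fails at once if the indicator pin is touched (more than 0.5 N) (contact force between any of the fingers, the arm and pin above 0.5 N).
It fails at once if the release lever is moved (more than 0.2 rad) (value of joint release above 0.2 rad).
It fails at once if the frame blank is moved or lifted (more than 15 mm) (distance of blank from where it was at the start of the episode above 0.015 m).
It fails at once if another thing on the bench is moved or lifted (more than 30 mm) (distance of any of file, sander, glue, wax, cup, offcut, driver_tool from where it was at the start of the episode above 0.03 m).
It also fails if it takes over 45 s, if anything falls off the work surface, if the arm or the gripper's body presses on something with over 40 N, if the wrist force passes 120 N, or if a joint passes its speed limit or range.

### The arm

A 6-joint arm with a two-finger parallel gripper is mounted at the origin on the work surface. World frame = base frame: x ahead of the robot, y to its left, z up, the work surface at z = 0. Lengths are in m, angles in rad, forces in N, time in s.
With the tool pointing down it reaches from about 0.275 to 0.75 m from the base axis. Payload 10.2 kg.
Tool frame: the origin (TCP) lies at the very end of the fingers, on their centre line; the grasp point (between the pads) lies 19 mm behind it; z points along the fingers, y is the direction in which the jaws open and shut (so a half turn about z gives the same grasp; the last joint's range is limited). The gripper opens to 88 mm and grips with 3 to 60 N. Pads are 18 mm wide; open, the fingers measure 123 mm over their backs; the gripper's body (75 mm by 187 mm) begins 45 mm behind the grasp point.
Start: joints at [0.932, 0.313, 1.498, -0, 1.331, -0.223], TCP at [0.212, 0.48, 0.239] pointing down, gripper open.
Joint ranges: [-2.94, 2.94], [-0.97, 2.17], [0.19, 2.56], [-1.23, 4.37], [0.02, 3.11], [-2.88, 2.88]. Speed limits (rad/s): [2.39, 2.39, 3.01, 3.14, 3.14, 3.14].

### API

Orientations are given as a unit quaternion [w, x, y, z].
In Python, from bench import r gives the robot as it stands.
- The arm moves only by the tool drive_tool, never from a script. Its argument "rows" is a list of rows, each a list of 2 entries, a list of its own where there are three numbers: the shift along the tool's x, y, z in m, then the turn about the tool's z in rad. A call has 1 to 8 rows; each row shifts and turns the commanded pose from where the row before left it, along the tool's axes as they then stand; what a row does not reach is not made up. A row lasts 1/10 s, in which the tool goes at most 50 mm and 8.59 degrees, less where a joint would pass 70% of its speed; a pose out of reach is approached as far as the arm can. A call with a gripper value outside its range is refused whole. "claw" is the finger opening in m, from 0 to 0.0881, set as the call begins (left out, the last holds). The fingers move at their own pace and stop on an object; the grip force is fixed at half the most. Time passes only in rows, so rows that do not move let the fingers close. It gives the time, the measured TCP pose, the force and the opening at its end, in the units of the state.
- r.get_obs(): the state, without advancing time (a new reading comes with each control period).
- r.read_camera(name): name is "scene" or "top"; returns the picture (384x512x3 uint8, blue, green, red); there is no depth.
- r.camera_params(name): a dict with "intrinsics" (3x3 intrinsics, pixels), "view" (4x4, takes a point from world to camera coordinates). Camera axes: x right, y up, looking along -z (the intrinsics and any distortion apply to the point x, -y, -z); pixel columns grow to the right and rows downward; lengths in m; the calibration is good to about 2 mm. A picture is of the moment at which its call begins. camera_params takes no time and is no camera call.
- r.hand_in(): hands the job in, once; it reports no verdict.
The state is a dict: "time": time; "qpos": joint angles; "dq": joint speeds; "tau": joint torques, N m; "eef_pos": TCP position; "ee_rot": TCP orientation; "force": force on the tool from outside, world axes, zero at the start; "moment": the same for the moment, N m; "opening": finger opening in m.
Only numpy, scipy, OpenCV 4.12 (cv2) and the standard library are available. Lean on these libraries where they do the work, as an engineer would, in place of code of your own. Each camera call takes 0.05 s, during which the arm holds its last target.

## Working session

There is one attempt and no reset: what is moved stays moved. The work goes in short steps, Python scripts to look and compute and a tool call to move; the robot and the scene stay as the last step left them, time stands still between calls to the robot, and variables do not carry over. Pictures are saved under pics/ and viewed, and the job is handed in when it is done.

Besides the shell and the picture viewer there is one more tool, called after "Emit:" by a JSON object that holds its "name" and its "arguments", one argument or row to a line. drive_tool: Moves the arm, as the interface text tells. Its arguments: {"type":"object","properties":{"rows":{"type":"array","items":{"type":"array"}},"claw":{"type":"number"}},"required":["rows"]}

```bash
mkdir -p pics; ls; python3 - <<'E'
from bench import r
import cv2,numpy as np
o=r.get_obs();print({k:np.round(v,3) for k,v in o.items()})
for n in("scene","top"):
    cv2.imwrite(f"pics/{n}0.png",r.read_camera(n))
    p=r.camera_params(n);print(n,p)
E
```

```text
pics
{'time': np.float64(0.0), 'qpos': array([ 0.932,  0.313,  1.498,  0.   ,  1.331, -0.223]), 'dq': array([-0.002, -0.002, -0.   , -0.002,  0.001, -0.001]), 'tau': array([-0.0000e+00, -4.0222e+01, -2.5227e+01,  6.9000e-02,  3.5000e-02,
       -0.0000e+00]), 'eef_pos': array([0.212, 0.48 , 0.238]), 'ee_rot': array([-0.   ,  0.206,  0.978, -0.001]), 'force': array([ 0.139,  0.312, -0.259]), 'moment': array([-0.024,  0.008,  0.052]), 'opening': np.float64(0.088)}
scene {'intrinsics': array([[412.92089557,   0.        , 255.74285555],
       [  0.        , 412.92089557, 188.85944022],
       [  0.        ,   0.        ,   1.        ]]), 'view': array([[-0.16864419,  0.98564551, -0.00787833,  0.08259905],
       [-0.7894401 , -0.13027881,  0.59984311,  0.35825926],
       [ 0.59020629,  0.10737953,  0.80007885, -1.63561709],
       [ 0.        ,  0.        ,  0.        ,  1.        ]])}
top {'intrinsics': array([[417.67577595,   0.        , 262.47981576],
       [  0.        , 417.67577595, 191.14589399],
       [  0.        ,   0.        ,   1.        ]]), 'view': array([[-0.01140886, -0.99993191, -0.00245109,  0.01098469],
       [ 0.99811063, -0.01153601,  0.06034976, -0.5383194 ],
       [-0.06037393, -0.00175794,  0.99817428, -1.38758641],
       [ 0.        ,  0.        ,  0.        ,  1.        ]])}
```

View pics/scene0.png

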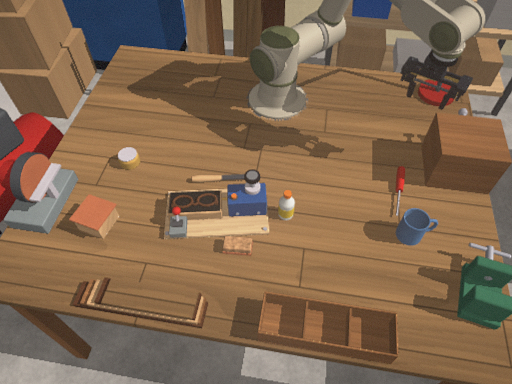

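View pics/top0.png

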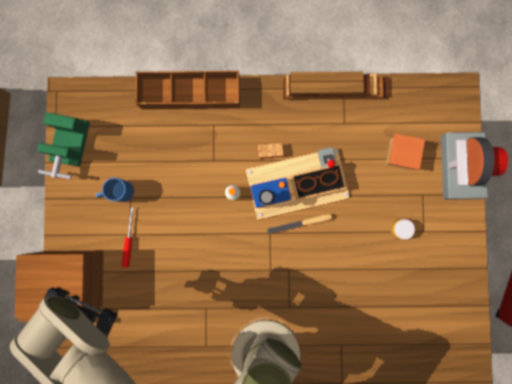

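The scene view shows the plunger knob at about (252,176), the orange pin at (235,196) and the glue bottle at (287,205). In the top view the knob is at about (267,197), the pin at (282,185) and the glue at (232,192). I'll zoom in for sharper measurements.

```bash
cat > h.py <<'E'
import numpy as np,cv2
from bench import r
def ray(n,u,v):
    p=r.camera_params(n);K=p["intrinsics"];V=p["view"]
    d=np.array([(u-K[0,2])/K[0,0],-(v-K[1,2])/K[1,1],-1]);R=V[:3,:3]
    return -R.T@V[:3,3],R.T@d
def onz(n,u,v,z):
    c,d=ray(n,u,v);return c+d*(z-c[2])/d[2]
def proj(n,P):
    p=r.camera_params(n);K=p["intrinsics"];q=p["view"]@np.append(P,1)
    return K[0,2]+K[0,0]*q[0]/-q[2],K[1,2]+K[1,1]*q[1]/q[2]
def tri(l):
    A=0;b=0
    for n,u,v in l:
        c,d=ray(n,u,v);d/=np.linalg.norm(d);M=np.eye(3)-np.outer(d,d);A=A+M;b=b+M@c
    return np.linalg.solve(A,b)
def crop(im,x,y,w,h,s,f):
    cv2.imwrite(f,cv2.resize(im[y:y+h,x:x+w],None,fx=s,fy=s,interpolation=cv2.INTER_CUBIC))
E
python3 - <<'E'
from h import *
a=cv2.imread("pics/scene0.png");b=cv2.imread("pics/top0.png")
crop(a,205,160,100,80,7,"pics/s_c.png");crop(b,220,140,130,90,6,"pics/t_c.png")
E
```

```text
(no output)
```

View pics/s_c.png

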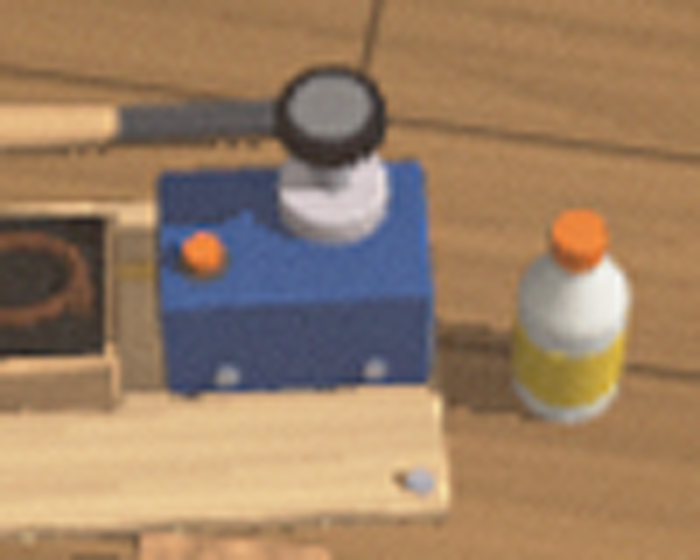

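View pics/t_c.png

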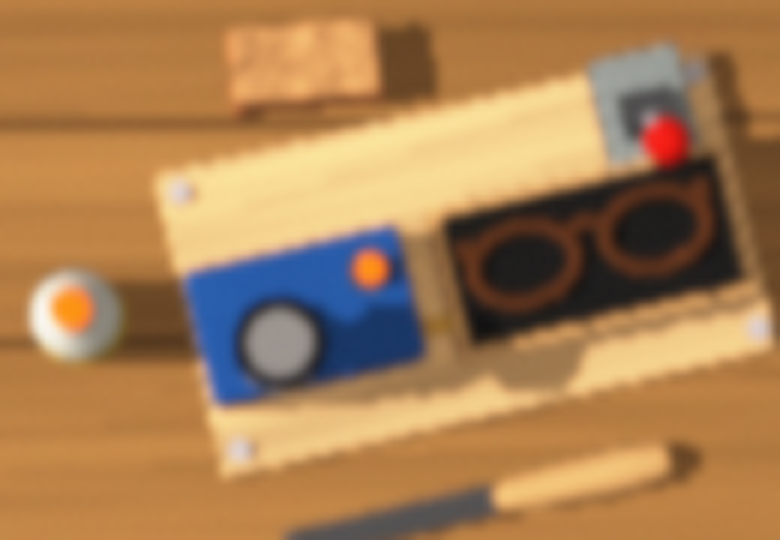

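In the crops, the grey knob face is centred at about (331,108) in the scene crop and (279,343) in the top crop. The pin cap is at (203,252) and (370,269), and the bottle cap at (579,238) and (72,309).

```bash
python3 - <<'E'
from h import *
S=lambda x,y:("scene",205+x/7-.43,160+y/7-.43)
T=lambda x,y:("top",220+x/6-.42,140+y/6-.42)
k=[S(331,106),T(279,343)];p=[S(203,250),T(370,268)];g=[S(579,232),T(72,309)]
for n,l,z in(("knob",k,.15),("pin",p,.097),("glue",g,.115)):
    print(n,tri(l).round(4),[onz(*q,z).round(4) for q in l])
K=onz(*k[1],.15)
a=onz(*T(157,178),.012);b=onz(*T(225,475),.012);c=onz(*T(775,345),.012)
d=c-b; print(a,b,c,"yaw of -y axis",np.arctan2(d[1],d[0]), np.linalg.norm(c-b),np.linalg.norm(a-b))
E
```

```text
knob [ 0.5133 -0.0063  0.1464] [array([ 0.5162, -0.0059,  0.15  ]), array([ 0.5132, -0.0062,  0.15  ])]
pin [ 0.5554 -0.0556  0.0894] [array([ 0.5608, -0.0542,  0.097 ]), array([ 0.5548, -0.0551,  0.097 ])]
glue [0.534  0.1024 0.1088] [array([0.5385, 0.1034, 0.115 ]), array([0.5338, 0.1012, 0.115 ])]
[0.61352541 0.06055835 0.012     ] [0.44602983 0.02400111 0.012     ] [ 0.51529785 -0.28538353  0.012     ] yaw of -y axis -1.3505389745248961 0.317044031726497 0.17143862450424355
```

Triangulation puts the knob at about (0.514, -0.006, 0.150), and the pin is 64 mm away as specified. I'll close the fingers and go over the knob at the present height.

Emit:
{"name": "drive_tool", "arguments": {
  "rows": [
    [[-0.034,-0.023,0],0],
    [[-0.034,-0.023,0],0],
    [[-0.034,-0.023,0],0],
    [[-0.034,-0.023,0],0],
    [[-0.034,-0.023,0],0],
    [[-0.034,-0.023,0],0],
    [[-0.034,-0.023,0],0]
  ],
  "claw": 0
}}

```text
time: 0.8
eef_pos: [0.3652, 0.2353, 0.2386]
ee_rot: [-0.0, 0.206, 0.978, -0.0]
force: [0.3, 0.3, -0.1]
opening: 0.0341
```

Emit:
{"name": "drive_tool", "arguments": {
  "rows": [
    [[-0.034,-0.023,0],0],
    [[-0.034,-0.023,0],0],
    [[-0.034,-0.023,0],0],
    [[-0.034,-0.023,0],0],
    [[-0.034,-0.023,0],0],
    [[-0.034,-0.023,0],0],
    [[0,0,0],0],
    [[0,0,0],0]
  ]
}}

```text
time: 1.6
eef_pos: [0.4955, 0.0279, 0.2382]
ee_rot: [-0.001, 0.207, 0.978, 0.0]
force: [-0.6, 0.4, 0.7]
opening: 0.0006
```

```bash
cat > s.py <<'E'
from h import *
from scipy.spatial.transform import Rotation as Ro
o=r.get_obs();q=o["ee_rot"];R=Ro.from_quat([q[1],q[2],q[3],q[0]])
print(o["time"],o["eef_pos"].round(4),o["force"].round(2),o["opening"],R.as_matrix().round(3))
print("to knob top, tool axes",R.inv().apply(np.array([.514,-.006,.15])-o["eef_pos"]).round(4))
E
python3 s.py
```

```text
1.6 [0.4955 0.0279 0.2382] [-0.56  0.39  0.75] 0.0006277268336206657 [[-0.914  0.405 -0.001]
 [ 0.405  0.914  0.   ]
 [ 0.001 -0.    -1.   ]]
to knob top, tool axes [-0.0308 -0.0235  0.0882]
```

Emit:
{"name": "drive_tool", "arguments": {
  "rows": [
    [[-0.031,-0.0235,0],0],
    [[0,0,0.03],0],
    [[0,0,0.03],0],
    [[0,0,0.01],0],
    [[0,0,0],0]
  ]
}}

```text
time: 2.1
eef_pos: [0.5138, -0.0048, 0.1681]
ee_rot: [-0.001, 0.206, 0.979, 0.0]
force: [0.6, 0.1, 1.1]
opening: 0.0004
```

```bash
python3 s.py; python3 - <<'E'
from h import *
a=r.read_camera("scene");b=r.read_camera("top")
A=cv2.resize(a[120:240,200:310],None,fx=5,fy=5,interpolation=2);cv2.imwrite("pics/s1.png",A)
cv2.imwrite("pics/t1.png",cv2.resize(b[140:240,220:350],None,fx=5,fy=5,interpolation=2))
E
```

```text
2.1 [ 0.5138 -0.0048  0.1681] [0.6  0.1  1.06] 0.000396014173466501 [[-0.915  0.403 -0.002]
 [ 0.403  0.915  0.001]
 [ 0.002 -0.    -1.   ]]
to knob top, tool axes [-0.0007 -0.001   0.0181]
```

View pics/s1.png

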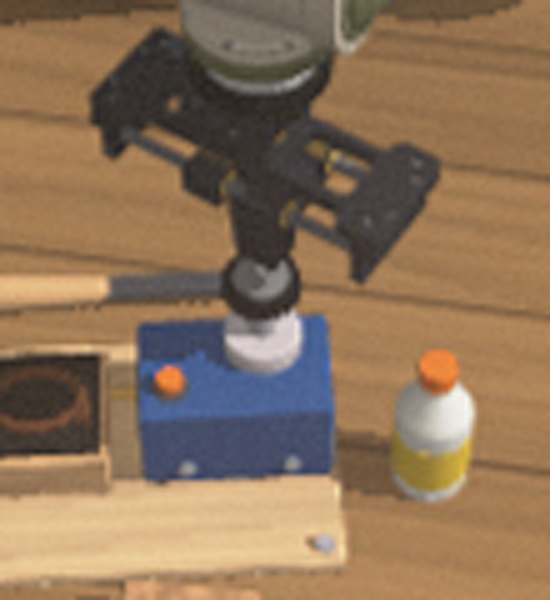

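View pics/t1.png

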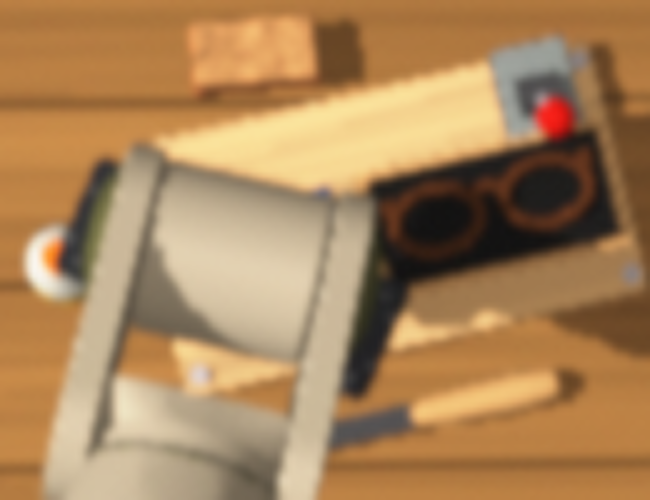

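The scene crop shows the closed fingertips at (264,262), centred just above the knob at (262,280). The gripper body is well clear of the pin at (170,382) and the bottle at (437,370). Now the first press.

Emit:
{"name": "drive_tool", "arguments": {
  "rows": [
    [[0,0,0.012],0],
    [[0,0,0.01],0],
    [[0,0,0.01],0],
    [[0,0,0.006],0],
    [[0,0,0.004],0],
    [[0,0,0.0],0]
  ]
}}

```text
time: 2.8
eef_pos: [0.515, -0.0057, 0.127]
ee_rot: [0.001, 0.206, 0.978, 0.0]
force: [-0.4, 2.1, 9.4]
opening: 0.0005
```

Emit:
{"name": "drive_tool", "arguments": {
  "rows": [
    [[0,0,0.002],0],
    [[0,0,0.001],0],
    [[0,0,0],0]
  ]
}}

```text
time: 3.1
eef_pos: [0.5151, -0.0057, 0.1253]
ee_rot: [0.001, 0.206, 0.978, 0.0]
force: [-5.2, 2.3, 19.0]
opening: 0.0006
```

Force has reached 19 N at z = 0.125, so the plunger is on its stop. I'll let it up and press again.

Emit:
{"name": "drive_tool", "arguments": {
  "rows": [
    [[0,0,-0.01],0],
    [[0,0,-0.015],0],
    [[0,0,-0.007],0],
    [[0,0,0],0],
    [[0,0,0],0]
  ]
}}

```text
time: 3.6
eef_pos: [0.5141, -0.0057, 0.1549]
ee_rot: [-0.001, 0.206, 0.978, -0.0]
force: [0.8, -0.2, -0.0]
opening: 0.0004
```

```bash
python3 s.py; python3 - <<'E'
from h import *
a=r.read_camera("scene")
A=cv2.resize(a[120:240,200:310],None,fx=5,fy=5,interpolation=2);cv2.imwrite("pics/s2.png",A)
E
```

```text
3.6 [ 0.5141 -0.0057  0.1549] [ 0.82 -0.16 -0.04] 0.0004017979449415559 [[-0.915  0.404 -0.001]
 [ 0.404  0.915  0.   ]
 [ 0.001 -0.    -1.   ]]
to knob top, tool axes [ 0.     -0.0003  0.0049]
```

View pics/s2.png

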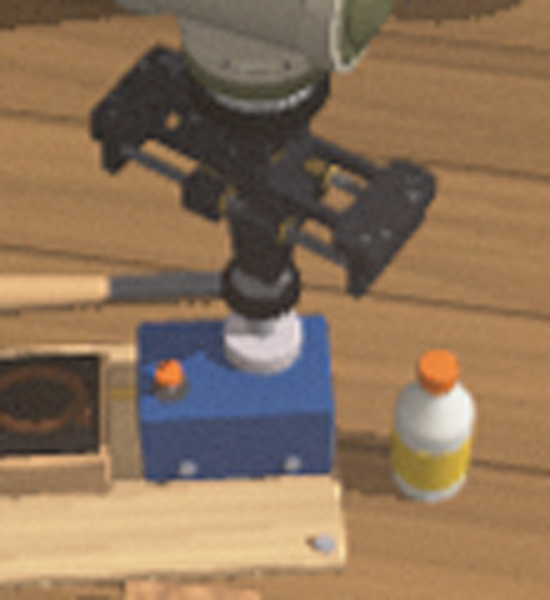

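The plunger is back up under the fingers at (262,285). The pin cap has risen to (170,374), from 382 before, so the stroke worked. Next, three more full strokes.

Emit:
{"name": "drive_tool", "arguments": {
  "rows": [
    [[0,0,0.012],0],
    [[0,0,0.012],0],
    [[0,0,0.008],0],
    [[0,0,0],0],
    [[0,0,0],0]
  ]
}}

```text
time: 4.15
eef_pos: [0.5151, -0.0059, 0.1253]
ee_rot: [0.001, 0.206, 0.978, -0.0]
force: [-7.4, 0.3, 24.6]
opening: 0.0007
```

Emit:
{"name": "drive_tool", "arguments": {
  "rows": [
    [[0,0,-0.01],0],
    [[0,0,-0.015],0],
    [[0,0,-0.007],0],
    [[0,0,0],0],
    [[0,0,0],0]
  ]
}}

```text
time: 4.65
eef_pos: [0.514, -0.0057, 0.1546]
ee_rot: [-0.001, 0.206, 0.978, 0.0]
force: [-0.1, 0.6, 0.5]
opening: 0.0003
```

Emit:
{"name": "drive_tool", "arguments": {
  "rows": [
    [[0,0,0.012],0],
    [[0,0,0.012],0],
    [[0,0,0.008],0],
    [[0,0,0],0],
    [[0,0,0],0]
  ]
}}

```text
time: 5.15
eef_pos: [0.5149, -0.0059, 0.1253]
ee_rot: [0.001, 0.206, 0.978, -0.0]
force: [-7.6, 2.1, 26.2]
opening: 0.0002
```

Emit:
{"name": "drive_tool", "arguments": {
  "rows": [
    [[0,0,-0.01],0],
    [[0,0,-0.015],0],
    [[0,0,-0.007],0],
    [[0,0,0],0],
    [[0,0,0],0]
  ]
}}

```text
time: 5.65
eef_pos: [0.514, -0.0057, 0.1545]
ee_rot: [-0.001, 0.206, 0.978, 0.0]
force: [-0.5, 0.1, 0.3]
opening: 0.0002
```

Emit:
{"name": "drive_tool", "arguments": {
  "rows": [
    [[0,0,0.012],0],
    [[0,0,0.012],0],
    [[0,0,0.008],0],
    [[0,0,0],0],
    [[0,0,0],0]
  ]
}}

```text
time: 6.15
eef_pos: [0.5149, -0.0059, 0.1253]
ee_rot: [0.001, 0.206, 0.979, -0.0]
force: [-7.4, 0.3, 26.8]
opening: 0.0003
```

Emit:
{"name": "drive_tool", "arguments": {
  "rows": [
    [[0,0,-0.01],0],
    [[0,0,-0.015],0],
    [[0,0,-0.007],0],
    [[0,0,0],0],
    [[0,0,0],0]
  ]
}}

```text
time: 6.65
eef_pos: [0.514, -0.0057, 0.1545]
ee_rot: [-0.001, 0.206, 0.978, 0.0]
force: [-0.1, 0.3, -0.3]
opening: 0.0005
```

```bash
python3 s.py; python3 - <<'E'
from h import *
a=r.read_camera("scene")
A=cv2.resize(a[120:240,200:310],None,fx=5,fy=5,interpolation=2);cv2.imwrite("pics/s3.png",A)
E
```

```text
6.65 [ 0.514  -0.0057  0.1545] [-0.08  0.25 -0.35] 0.0004918832881627332 [[-0.915  0.404 -0.002]
 [ 0.404  0.915  0.   ]
 [ 0.002 -0.    -1.   ]]
to knob top, tool axes [-0.0002 -0.0002  0.0045]
```

View pics/s3.png

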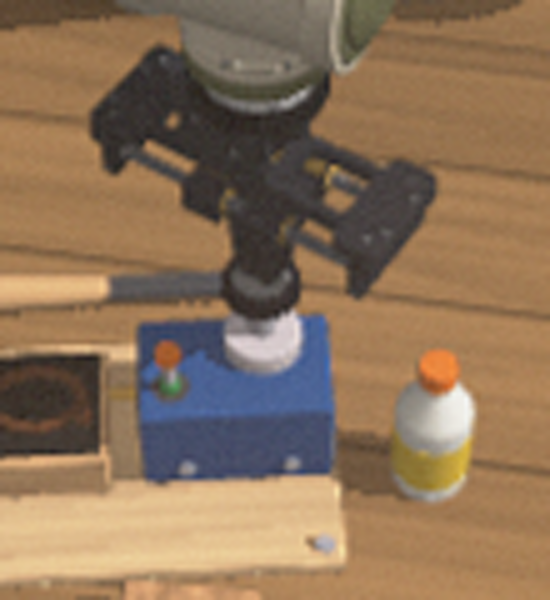

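The pin cap is now at (168,352) and the green band shows at (170,384). Extra strokes do no harm, so I'll do two more for margin, then back away.

Emit:
{"name": "drive_tool", "arguments": {
  "rows": [
    [[0,0,0.012],0],
    [[0,0,0.012],0],
    [[0,0,0.008],0],
    [[0,0,0],0],
    [[0,0,0],0]
  ]
}}

```text
time: 7.2
eef_pos: [0.515, -0.0059, 0.1253]
ee_rot: [0.001, 0.206, 0.978, -0.0]
force: [-7.7, 1.4, 25.8]
opening: 0.0006
```

Emit:
{"name": "drive_tool", "arguments": {
  "rows": [
    [[0,0,-0.01],0],
    [[0,0,-0.015],0],
    [[0,0,-0.007],0],
    [[0,0,0],0],
    [[0,0,0],0]
  ]
}}

```text
time: 7.7
eef_pos: [0.514, -0.0057, 0.1546]
ee_rot: [-0.001, 0.206, 0.978, 0.0]
force: [-0.5, -0.3, 1.0]
opening: 0.0007
```

Emit:
{"name": "drive_tool", "arguments": {
  "rows": [
    [[0,0,0.012],0],
    [[0,0,0.012],0],
    [[0,0,0.008],0],
    [[0,0,0],0],
    [[0,0,0],0]
  ]
}}

```text
time: 8.2
eef_pos: [0.515, -0.0059, 0.1253]
ee_rot: [0.001, 0.206, 0.978, -0.0]
force: [-8.0, 1.3, 27.1]
opening: 0.0002
```

Emit:
{"name": "drive_tool", "arguments": {
  "rows": [
    [[0,0,-0.01],0],
    [[0,0,-0.015],0],
    [[0,0,-0.03],0],
    [[0,0,-0.04],0],
    [[0,0,-0.03],0],
    [[0,0,0],0],
    [[0,0,0],0]
  ]
}}

```text
time: 8.9
eef_pos: [0.5142, -0.0058, 0.2472]
ee_rot: [-0.001, 0.206, 0.978, 0.0]
force: [-0.5, -0.4, 0.9]
opening: 0.0008
```

```bash
python3 s.py; python3 - <<'E'
from h import *
a=r.read_camera("scene");b=r.read_camera("top")
A=cv2.resize(a[120:240,160:310],None,fx=5,fy=5,interpolation=2);cv2.imwrite("pics/s4.png",A)
o=cv2.imread("pics/scene0.png")
def cen(im,x0,x1,y0,y1):
    h=cv2.cvtColor(im,cv2.COLOR_BGR2HSV);m=cv2.inRange(h,(5,190,180),(15,255,255))[y0:y1,x0:x1]
    y,x=np.nonzero(m);return len(x),x.mean()+x0,y.mean()+y0
c0=cen(o,225,245,180,205);c1=cen(a,225,245,180,205);print(c0,c1)
P=np.array([.5545,-.0548,0])
for z in(.093,.105,.116,.118,.120,.122):print(z,proj("scene",P+[0,0,z-.002]))
E
```

```text
8.9 [ 0.5142 -0.0058  0.2472] [-0.52 -0.39  0.89] 0.0007756969459052387 [[-0.915  0.404 -0.001]
 [ 0.404  0.915  0.   ]
 [ 0.002 -0.    -1.   ]]
to knob top, tool axes [-0.     -0.0003  0.0972]
(7, np.float64(234.0), np.float64(195.71428571428572)) (7, np.float64(233.57142857142858), np.float64(190.85714285714286))
0.093 (np.float64(233.90829630951993), np.float64(194.76683611997768))
0.105 (np.float64(233.70642495961766), np.float64(192.39999108912448))
0.116 (np.float64(233.51859194744662), np.float64(190.1977388542111))
0.118 (np.float64(233.48414967401578), np.float64(189.79391967055537))
0.12 (np.float64(233.44961703816594), np.float64(189.38904103075316))
0.122 (np.float64(233.414993683819), np.float64(188.9830987599594))
```

View pics/s4.png

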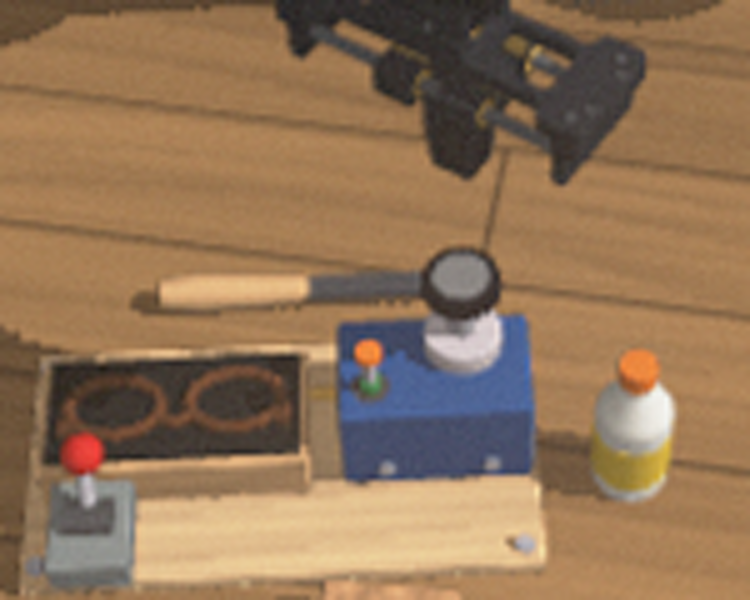

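The fingers are clear and the plunger is up at (460,280). The pin cap is at (368,352), the same row as before the two extra strokes, so it is on its stop, with the green band showing at (371,384). The lever, blank and bottle look undisturbed, so I'm handing in.

```bash
python3 -c "
from bench import r
print(r.hand_in())"
```

```text
the job is handed in; nothing more can be done
None
```

I gave the plunger six full strokes with closed fingertips, let it spring back up each time, then lifted the tool about 97 mm clear and handed the job in. Each press reached its stop: the TCP was at z = 0.125 m with 19–27 N on the tool.

**Pin:** it appears to be fully out. The green band shows, and the cap was in the same image position after stroke 4 and after stroke 6, so it is on its stop.

**Rest of the scene:** the plunger is up. By eye in the scene picture, the lever, blank, file and glue bottle look untouched. I did not compare the other things on the bench before and after.

**Checks that disagreed:**
- **Pin rise:** a rough colour-mask check showed the cap rising only about 5 px in the scene image, less than the enlarged picture shows (about 6 px). The mask caught just 7 pixels, so I relied on the green band and the stop instead.
- **Heights:** the two camera views disagreed by a few mm: triangulated heights came out 4–8 mm low, and positions cast onto known heights differed by 3–6 mm. This did no harm: the presses landed centred on the knob.

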